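# Start the leak tester and hold the flask down in its sprung cradle

### The job

On the basement workbench, set up the leak tester by pressing its white key, then the yellow, then the green, one at a time, each fully down and let up again; never press the red one. Then pick up the round aluminium flask by its neck, set it upright into the orange spring ring and press the ring all the way down with it, and finish while still holding the flask pressed down there: do not let go. Keep the flask upright throughout and leave everything else on the bench where it is.

Things in the scene. Friction and masses are not known exactly. Their poses are not given: they have to be found in the camera images.
- key_white_top (a point): centre of the top face of the white round spring key (26 mm across) on the grey control box; z up. It moves down with the key.
- key_white (a joint): travel of the white key: 0 released, 0.006 m fully down; springs back when let go. About 5 N presses it fully.
- key_yellow_top (a point): centre of the top face of the yellow round spring key (26 mm across) on the grey control box; z up. It moves down with the key.
- key_yellow (a joint): travel of the yellow key: 0 released, 0.006 m fully down; springs back when let go. About 5 N presses it fully.
- key_green_top (a point): centre of the top face of the green round spring key (26 mm across) on the grey control box; z up. It moves down with the key.
- key_green (a joint): travel of the green key: 0 released, 0.006 m fully down; springs back when let go. About 5 N presses it fully.
- key_red_top (a point): centre of the top face of the red round spring key (26 mm across) on the grey control box; z up. It moves down with the key.
- key_red (a joint): travel of the red key: 0 released, 0.006 m fully down; springs back when let go. About 5 N presses it fully.
- panel: grey control box of the leak tester, fixed, 140 x 140 x 40 mm; origin at the centre of its underside, z up. The four keys stand on its top in a square of 60 mm pitch; which colour sits where varies.
- flask_mid (a point): aluminium flask with a round body, loose, upright, 124 mm tall, 0.17 to 0.31 kg; this point lies on its axis 62 mm above its underside, z up along the neck. Ball body 64 mm across (its centre 30 mm below this point) on a 32 mm wide foot; straight neck 26 mm across from about 0 to 50 mm above this point (the gripping place, mid about 28 mm above this point; a thin blue band 4 mm above this point); black screw cap 30 mm across from 50 to 62 mm above this point.
- flask: the same flask; origin at the centre of its underside, z up along the neck.
- cradle (a joint): travel of the orange spring ring of the cradle: 0 fully up, 0.016 m pressed fully down onto its stop. It needs about 5 N to start moving and 12.5 N at the stop, part of which is the flask's own weight; springs back up when let go. The flask's weight alone does not press it down.
- ring_top (a point): centre of the top face of the orange spring ring (82 mm outside, 48 mm hole, 9 mm thick), fully up 75 mm above the table; z up. It moves straight down with the ring. The flask's ball body rests on the hole's edge: seated upright, the flask_mid point is 51 mm above this point and the flask's foot hangs 11 mm below it.
- stand: fixed stand that carries the spring ring: blue round foot 112 mm across, dark steel tube 94 mm across up to 46 mm height; origin at the centre of its underside. The orange ring and a coil spring stand above the tube.
- tin: paint tin with green label, 68 mm across, 100 mm tall, upright; loose bystander, leave where it is; origin at its underside or on its length.
- jar: glass jar with brass lid, 64 mm across, 85 mm tall, upright; loose bystander, leave where it is; origin at its underside or on its length.
- cup: red plastic cup, 76 mm across, 100 mm tall, upright; loose bystander, leave where it is; origin at its underside or on its length.
- screwdriver: screwdriver with yellow handle, lying; loose bystander, leave where it is; origin at its underside or on its length.
- wrench: steel wrench, lying; loose bystander, leave where it is; origin at its underside or on its length.
- hammer: hammer with wooden handle, lying; loose bystander, leave where it is; origin at its underside or on its length.
- screwbox: cardboard box 90 x 60 x 40 mm; loose bystander, leave where it is; origin at its underside or on its length.
- spray: grey oil bottle with blue label and black cap, 52 mm across, 170 mm tall, upright; loose bystander, leave where it is; origin at its underside or on its length.
There are look-alikes about, which are no part of the job. Leave any purple look-alike of the flask alone.

How it is judged:
By the outcome, as a careful person would: the job done as asked, in the order asked, and still so for the second after the job is handed in, while the arm keeps its last pose, push and grip.
It also fails if it takes over 51 s, if anything falls off the work surface, if the arm or the gripper's body presses on something with over 40 N, if the wrist force passes 120 N, or if a joint passes its speed limit or range.

### The arm

A 6-joint arm with a two-finger parallel gripper is mounted at the origin on the work surface. World frame = base frame: x ahead of the robot, y to its left, z up, the work surface at z = 0. Lengths are in m, angles in rad, forces in N, time in s.
With the tool pointing down it reaches from about 0.375 to 0.9 m from the base axis. Payload 3.1 kg.
Tool frame: the origin (TCP) lies on the mounting face of the last link; the fingertips stand 182 mm ahead of it and the grasp point (between the pads) lies 164 mm ahead of it; z points along the fingers, y is the direction in which the jaws open and shut (so a half turn about z gives the same grasp; the last joint's range is limited). The gripper opens to 87 mm and grips with 3 to 60 N. Pads are 19 mm wide; open, the fingers measure 117 mm over their backs; the gripper's body (75 mm by 190 mm) begins 51 mm behind the grasp point.
Start: joints at [-1.385, 0.527, 1.433, -0, 1.181, -0.178], TCP at [0.223, -0.584, 0.405] pointing down, gripper open.
Joint ranges: [-3.08, 3.08], [-0.75, 2.2], [0.22, 2.44], [-1.43, 4.57], [0, 2.65], [-2.85, 2.85]. Speed limits (rad/s): [2.79, 2.79, 3.14, 3.14, 3.14, 3.14].

### API

Orientations are given as a unit quaternion [x, y, z, w].
In Python, from rig import robot, camera, camera_model gives the robot as it stands.
- The arm moves only by the tool drive_tool, never from a script. Its argument "plan" is a list that holds one entry, the list of rows, each a list of 6 numbers: the shift along the world's x, y, z in units of 2.5 cm (1.0 is 2.5 cm), then the turn, a rotation vector about the world's x, y, z in units of 6 degrees (1.0 is 6 degrees). A call has 1 to 8 rows; each row shifts and turns the commanded pose from where the row before left it; what a row does not reach is not made up. A row lasts 1/8 s, in which the tool goes at most 62.5 mm and 10.7 degrees, less where a joint would pass 70% of its speed; a pose out of reach is approached as far as the arm can. A call with a number of a shift or a turn outside -1 to 1 is refused whole. A call with a gripper value outside its range is refused whole. "grip" is the closure, from 0 (fully open) to 1 (shut), set as the call begins (left out, the last holds). The fingers move at their own pace and stop on an object; "force" is the grip in N (left out, the last holds). Time passes only in rows, so rows that do not move let the fingers close. It gives the time, the measured TCP pose, the force and the opening at its end, in the units of the state.
- robot.get_obs(): the state, without advancing time (a new reading comes with each control period).
- camera(name): name is "scene" or "top" or "wrist"; returns the picture (480x640x3 uint8, red, green, blue); there is no depth.
- camera_model(name): a dict with "K" (3x3 intrinsics, pixels), "k1" (the pictures are not rectified: a ray, as slopes to the right and down, at radius r is drawn at 1 + k1 r^2 times it, then the intrinsics apply), "world_to_cam" (4x4, takes a point from world to camera coordinates); the wrist camera has in their place "tool_from_camera" (4x4, takes a point from camera to tool coordinates, whose origin is the TCP and whose axes are the flange's). Camera axes: x right, y up, looking along -z (the intrinsics and any distortion apply to the point x, -y, -z); pixel columns grow to the right and rows downward; lengths in m; the calibration is good to about 2 mm. A picture is of the moment at which its call begins: read the wrist's pose just before it. camera_model takes no time and is no camera call.
- robot.hand_in(): hands the job in, once; it reports no verdict.
The state is a dict: "time": time; "q": joint angles; "joint_velocities": joint speeds; "joint_torque": joint torques, N m; "position": TCP position; "tool_rot": TCP orientation; "ft_force": force on the tool from outside, world axes, zero at the start; "moment": the same for the moment, N m; "grip_width": finger opening in m.
Only numpy, scipy, OpenCV 4.12 (cv2) and the standard library are available. Lean on these libraries where they do the work, as an engineer would, in place of code of your own. Each camera call takes 0.05 s, during which the arm holds its last target.

## Working session

There is one attempt and no reset: what is moved stays moved. The work goes in short steps, Python scripts to look and compute and a tool call to move; the robot and the scene stay as the last step left them, time stands still between calls to the robot, and variables do not carry over. Pictures are saved under pics/ and viewed, and the job is handed in when it is done.

Besides the shell and the picture viewer there is one more tool, called after "Call:" in YAML: its name, and indented under it one key for each argument. drive_tool: Moves the arm, as the interface text tells. Shifts and turns lie within -1 to 1; 1 stands for 2.5 cm of shift or 6 degrees of turn. Its arguments: {"type":"object","properties":{"plan":{"type":"array","items":{"type":"array","items":{"type":"array","items":{"type":"number","minimum":-1,"maximum":1}}}},"grip":{"type":"number"},"force":{"type":"number"}},"required":["plan"]}

```bash
ls; mkdir -p pics; python3 - <<'E'
from rig import robot, camera, camera_model
import cv2
for n in ("scene","top","wrist"):
    print(n,camera_model(n))
    cv2.imwrite(f"pics/{n}0.png",camera(n)[:,:,::-1])
print(robot.get_obs())
E
```

```text
pics
scene {'K': array([[611.66292244,   0.        , 311.68668219],
       [  0.        , 611.66292244, 242.47118005],
       [  0.        ,   0.        ,   1.        ]]), 'k1': 0.06438452918745628, 'world_to_cam': array([[ 0.41593311,  0.90931835, -0.01182333, -0.22243045],
       [-0.738831  ,  0.34547334,  0.57859911,  0.34529557],
       [ 0.53021543, -0.23192308,  0.81552638, -1.86099021],
       [ 0.        ,  0.        ,  0.        ,  1.        ]])}
top {'K': array([[551.45160357,   0.        , 321.7182537 ],
       [  0.        , 551.45160357, 240.50422132],
       [  0.        ,   0.        ,   1.        ]]), 'k1': -0.00021082967177246136, 'world_to_cam': array([[ 0.00395685, -0.99995114, -0.00905899,  0.0108324 ],
       [ 0.99280409,  0.00284401,  0.11971613, -0.56125846],
       [-0.11968452, -0.0094675 ,  0.99276683, -1.29429531],
       [ 0.        ,  0.        ,  0.        ,  1.        ]])}
wrist {'K': array([[358.92456108,   0.        , 321.04739057],
       [  0.        , 358.92456108, 238.72620547],
       [  0.        ,   0.        ,   1.        ]]), 'k1': -0.01800
[... 364 characters left out ...]
0000e+00]])}
{'time': 0.15, 'q': array([-1.38447088e+00,  5.28241086e-01,  1.43359172e+00, -4.72140172e-06,
        1.18137745e+00, -1.78482551e-01]), 'joint_velocities': array([-0.00010175, -0.00308996, -0.00533393,  0.00092118,  0.00043688,
        0.00296966]), 'joint_torque': array([ 5.43354854e-04, -4.40430307e+01, -1.76842904e+01,  6.34429394e-02,
        5.52277593e-02, -9.06973014e-05]), 'position': array([ 0.22297035, -0.58360102,  0.40400845]), 'tool_rot': array([ 9.83409979e-01,  1.81395035e-01, -5.35488863e-06, -8.08789916e-04]), 'ft_force': array([-0.53585918, -0.52432317,  0.10944656]), 'moment': array([-0.00151122,  0.03515387, -0.00352391]), 'grip_width': 0.08697929647913555}
```

View pics/scene0.png

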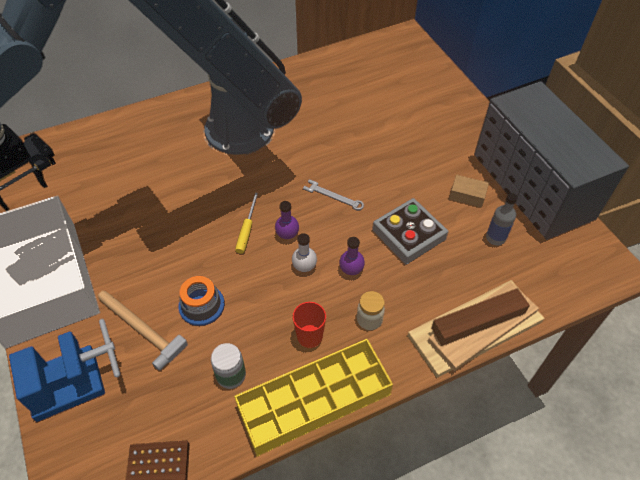

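View pics/top0.png

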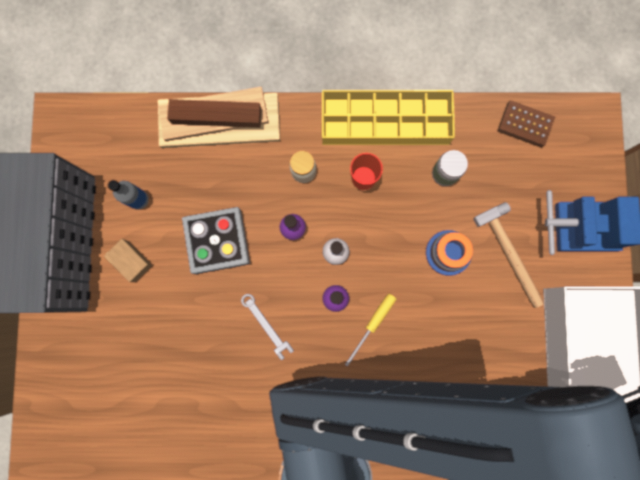

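View pics/wrist0.png

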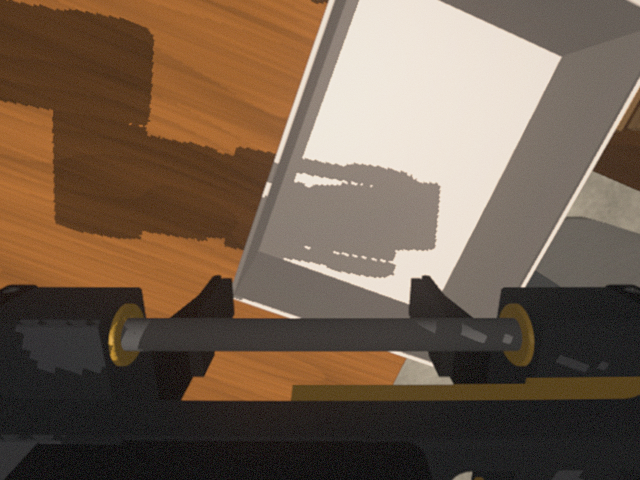

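```bash
python3 - <<'E'
import cv2
def crop(n,x,y,w,h,s,o):
    im=cv2.imread(f"pics/{n}.png")[y:y+h,x:x+w]
    im=cv2.resize(im,None,fx=s,fy=s,interpolation=cv2.INTER_CUBIC)
    for k in range(0,w,10):
        cv2.line(im,(k*s,0),(k*s,6 if k%50 else 14),(0,255,0),1)
        if k%20==0: cv2.putText(im,str(x+k),(k*s,25),0,.4,(0,255,0),1)
    for k in range(0,h,10):
        cv2.line(im,(0,k*s),(6,k*s),(0,255,0),1)
        if k%20==0: cv2.putText(im,str(y+k),(8,k*s+4),0,.4,(0,255,0),1)
    cv2.imwrite(f"pics/{o}.png",im)
crop("top0",175,200,80,80,7,"ct1")
crop("top0",270,205,210,100,3,"ct2")
crop("scene0",365,190,90,80,7,"cs1")
crop("scene0",170,190,210,140,3,"cs2")
E
```

```text
(no output)
```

View pics/ct1.png

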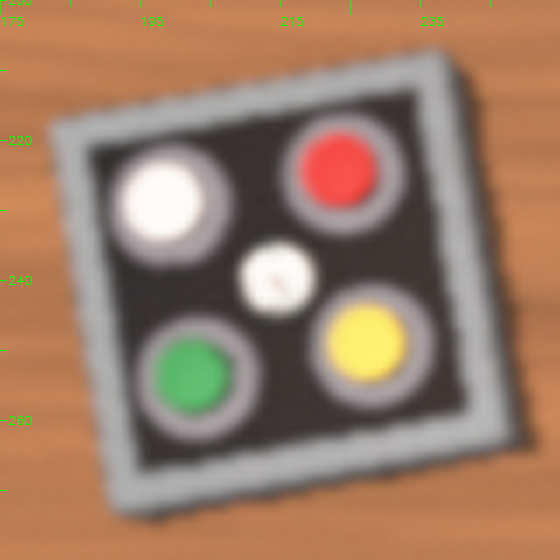

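View pics/ct2.png

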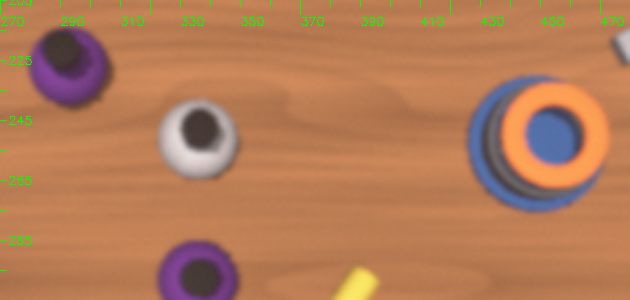

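View pics/cs1.png

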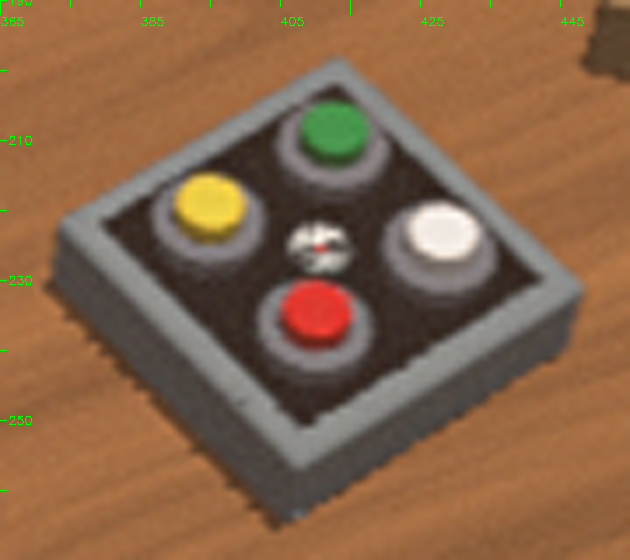

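View pics/cs2.png

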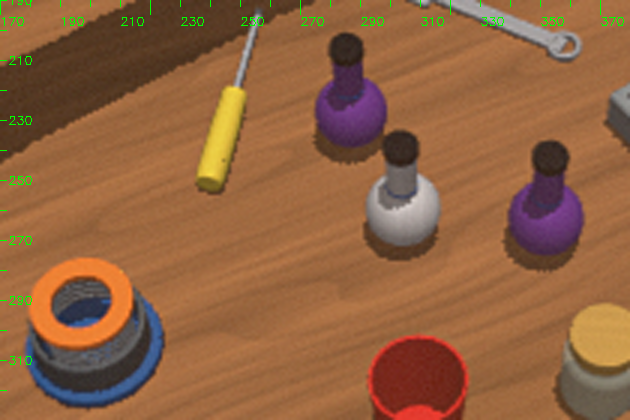

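```bash
cat > h.py <<'E'
import numpy as np, cv2
from scipy.optimize import least_squares
from scipy.spatial.transform import Rotation as R
from rig import robot, camera, camera_model
M={n:camera_model(n) for n in ("scene","top","wrist")}
def w2c(n,obs=None):
    if n!="wrist": return M[n]["world_to_cam"]
    T=np.eye(4);T[:3,:3]=R.from_quat(obs["tool_rot"]).as_matrix();T[:3,3]=obs["position"]
    return np.linalg.inv(T@M[n]["tool_from_camera"])
def proj(n,p,obs=None):
    W=w2c(n,obs);c=W[:3,:3]@p+W[:3,3]
    s=np.array([c[0],-c[1]])/-c[2]; s=s*(1+M[n]["k1"]*(s@s)); K=M[n]["K"]
    return np.array([K[0,0]*s[0]+K[0,2],K[1,1]*s[1]+K[1,2]])
def tri(views,z=None):  # (name,uv,obs)
    f=lambda p:np.concatenate([(proj(n,p if z is None else np.r_[p[:2],z],o)-uv) for n,uv,o in views])
    s=least_squares(f,[.55,0,.05]); p=s.x if z is None else np.r_[s.x[:2],z]
    return p.round(4),s.fun.round(1)
def crop(im,x,y,w,h,s,o):
    im=cv2.resize(im[y:y+h,x:x+w],None,fx=s,fy=s,interpolation=cv2.INTER_CUBIC)
    for k in range(0,w,10):
        cv2.line(im,(k*s,0),(k*s,6),(0,255,0),1)
        if k%20==0: cv2.putText(im,str(x+k),(k*s,20),0,.4,(0,255,0),1)
    for k in range(0,h,10):
        cv2.line(im,(0,k*s),(6,k*s),(0,255,0),1)
        if k%20==0: cv2.putText(im,str(y+k),(8,k*s+4),0,.4,(0,255,0),1)
    cv2.imwrite(f"pics/{o}.png",im)
E
python3 - <<'E'
from h import *
for n,t,s in [("white",(198.1,229),(428.3,223)),("yel",(227.3,248.7),(395,219)),("green",(202.4,253.7),(412.9,208.6)),("red",(223.3,224.4),(410.3,234.6)),
 ("cap",(336.7,248),(303.3,239)),("ball",(336.3,251.7),(304,259.7)),("ring",(455,250),(197,290.3))]:
    print(n,tri([("top",t,None),("scene",s,None)]), tri([("top",t,None)],.05)[0])
for n,t,s in [("pB",(292,227),(351,262)),("pA",(336,298),(287,228))]: print(n,tri([("top",t,None),("scene",s,None)]))
E
```

```text
white (array([0.5856, 0.3073, 0.054 ]), array([-0.1, -0. , -0.1,  0. ])) [0.5861 0.3081 0.05  ]
yel (array([0.5385, 0.2362, 0.0548]), array([-0., -0., -0.,  0.])) [0.539  0.2371 0.05  ]
green (array([0.5268, 0.2958, 0.0526]), array([-0.1, -0.1, -0.2,  0. ])) [0.5269 0.296  0.05  ]
red (array([0.5971, 0.2479, 0.0522]), array([-0.1, -0. , -0.1,  0. ])) [0.5974 0.2481 0.05  ]
cap (array([ 0.5348, -0.0215,  0.1134]), array([-0.2, -0.1, -0.2,  0. ])) [ 0.5414 -0.023   0.05  ]
ball (array([ 0.5354, -0.022 ,  0.0244]), array([-0.2, -0.1, -0.2,  0. ])) [ 0.5326 -0.0221  0.05  ]
ring (array([ 0.5356, -0.2983,  0.0697]), array([-0.1, -0. , -0.2, -0. ])) [ 0.5375 -0.3032  0.05  ]
pB (array([0.5943, 0.0838, 0.0273]), array([ 0.5,  0.2,  0.6, -0.1]))
pA (array([ 0.424 , -0.0214,  0.0232]), array([-0.2, -0.1, -0.3,  0. ]))
```

Call:
drive_tool:
  plan:
    - [[0.4, 0.99, 0, 0, 0, 0], [0.4, 0.99, 0, 0, 0, 0], [0.4, 0.99, 0, 0, 0, 0], [0.4, 0.99, 0, 0, 0, 0], [0.4, 0.99, 0, 0, 0, 0], [0.4, 0.99, 0, 0, 0, 0], [0.4, 0.99, 0, 0, 0, 0], [0.4, 0.99, 0, 0, 0, 0]]
  grip: 1
  force: 20

```text
time: 1.15
position: [0.3035, -0.3844, 0.4047]
tool_rot: [0.983, 0.181, 0.0, -0.0]
ft_force: [0.9, -0.3, 0.3]
grip_width: 0.0148
```

Call:
drive_tool:
  plan:
    - [[0.4, 0.99, 0, 0, 0, 0], [0.4, 0.99, 0, 0, 0, 0], [0.4, 0.99, 0, 0, 0, 0], [0.4, 0.99, 0, 0, 0, 0], [0.4, 0.99, 0, 0, 0, 0], [0.4, 0.99, 0, 0, 0, 0], [0.4, 0.99, 0, 0, 0, 0], [0.4, 0.99, 0, 0, 0, 0]]

```text
time: 2.15
position: [0.3832, -0.1863, 0.4048]
tool_rot: [0.983, 0.181, 0.0, 0.0]
ft_force: [-0.6, 0.3, -0.0]
grip_width: 0.0006
```

Call:
drive_tool:
  plan:
    - [[0.4, 0.99, 0, 0, 0, 0], [0.4, 0.99, 0, 0, 0, 0], [0.4, 0.99, 0, 0, 0, 0], [0.4, 0.99, 0, 0, 0, 0], [0.4, 0.99, 0, 0, 0, 0], [0.4, 0.99, 0, 0, 0, 0]]

```text
time: 2.9
position: [0.443, -0.0379, 0.4048]
tool_rot: [0.983, 0.182, 0.0, 0.0]
ft_force: [0.4, -0.8, -0.1]
grip_width: 0.0004
```

```bash
python3 - <<'E'
from h import *
o=robot.get_obs(); print(o["time"],o["position"],o["tool_rot"],o["q"],o["ft_force"],o["grip_width"])
im=camera("wrist")[:,:,::-1]; cv2.imwrite("pics/w1.png",im); np.save("w1.npy",np.r_[o["position"],o["tool_rot"]])
for n,p in dict(cap=[.535,-.022,.124],ball=[.535,-.022,.032],white=[.5856,.3073,.053],yel=[.5385,.2362,.053]).items(): print(n,proj("wrist",np.array(p),o))
E
```

```text
2.9 [ 0.44295988 -0.03785918  0.40480539] [9.83390403e-01 1.81502902e-01 8.98090196e-05 6.67265485e-05] [-3.37600260e-01  2.85528265e-01  1.86611676e+00 -3.17499718e-05
  9.89725438e-01  8.68184443e-01] [ 0.38199339 -0.75603744 -0.07691477] 0.00039333335155909547
cap [346.75192906 109.77946323]
ball [339.93756501 116.56757505]
white [ -30.90311413 -105.32816592]
yel [47.89930191 -6.07654493]
```

View pics/w1.png

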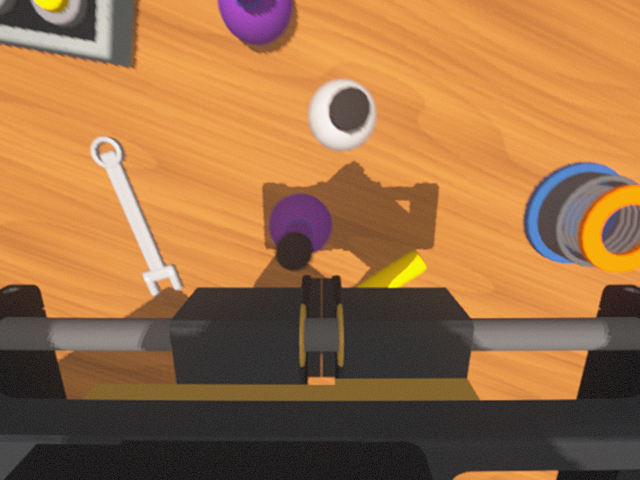

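Call:
drive_tool:
  plan:
    - [[0.4, 0.98, 0, 0, 0, 0], [0.4, 0.98, 0, 0, 0, 0], [0.4, 0.98, 0, 0, 0, 0], [0.4, 0.98, 0, 0, 0, 0], [0.4, 0.98, 0, 0, 0, 0], [0.4, 0.98, 0, 0, 0, 0], [0.4, 0.98, 0, 0, 0, 0], [0.4, 0.98, 0, 0, 0, 0]]

```text
time: 3.95
position: [0.5228, 0.1576, 0.4047]
tool_rot: [0.983, 0.182, -0.0, 0.0]
ft_force: [0.3, -0.0, -0.1]
grip_width: 0.0004
```

```bash
python3 - <<'E'
from h import *
o=robot.get_obs(); print(o["time"],o["position"],o["tool_rot"])
im=camera("wrist")[:,:,::-1]; cv2.imwrite("pics/w2.png",im); np.save("w2.npy",np.r_[o["position"],o["tool_rot"]])
for n,p in dict(cap=[.535,-.022,.124],ball=[.535,-.022,.032],white=[.5856,.3073,.053],yel=[.5385,.2362,.053],green=[.5268,.2958,.053],red=[.5971,.2479,.053]).items(): print(n,proj("wrist",np.array(p),o))
E
```

```text
3.95 [0.52282334 0.15764869 0.40468801] [ 9.83389564e-01  1.81507419e-01 -1.14697853e-04  9.44681726e-05]
cap [536.17420584 301.86123295]
ball [485.72842417 262.58898931]
white [184.10623813  90.65503514]
yel [246.14048873 171.93788833]
green [179.48642581 160.55669182]
red [253.81446711 103.21564299]
```

View pics/w2.png

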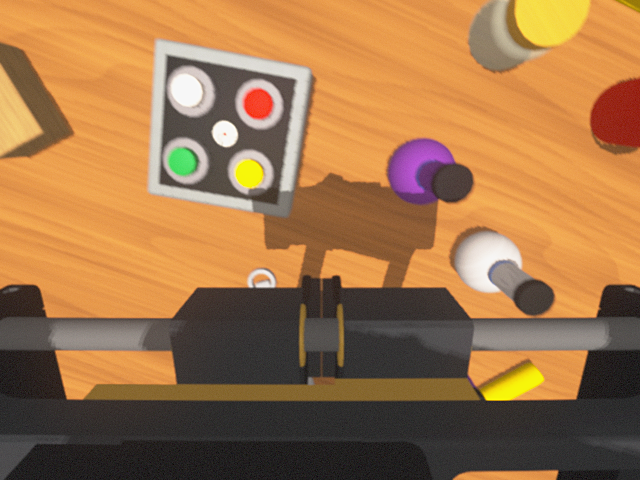

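Call:
drive_tool:
  plan:
    - [[0.36, 0.85, -0.88, 0, 0, 0], [0.36, 0.85, -0.88, 0, 0, 0], [0.36, 0.85, -0.88, 0, 0, 0], [0.36, 0.85, -0.88, 0, 0, 0], [0.36, 0.85, -0.88, 0, 0, 0], [0.36, 0.85, -0.88, 0, 0, 0], [0.36, 0.84, -0.88, 0, 0, 0], [0, 0, 0, 0, 0, 0]]

```text
time: 5.0
position: [0.5852, 0.3058, 0.2487]
tool_rot: [0.983, 0.182, -0.002, 0.0]
ft_force: [0.1, -0.0, 0.8]
grip_width: 0.0008
```

```bash
python3 - <<'E'
from h import *
o=robot.get_obs(); print(o["time"],o["position"],o["ft_force"])
im=camera("wrist")[:,:,::-1]; cv2.imwrite("pics/w3.png",im)
im=camera("scene")[:,:,::-1]; crop(im,360,100,110,170,4,"s3")
E
```

```text
5.0 [0.58523676 0.30584488 0.24867452] [ 0.11470709 -0.0217245   0.81510899]
```

View pics/w3.png

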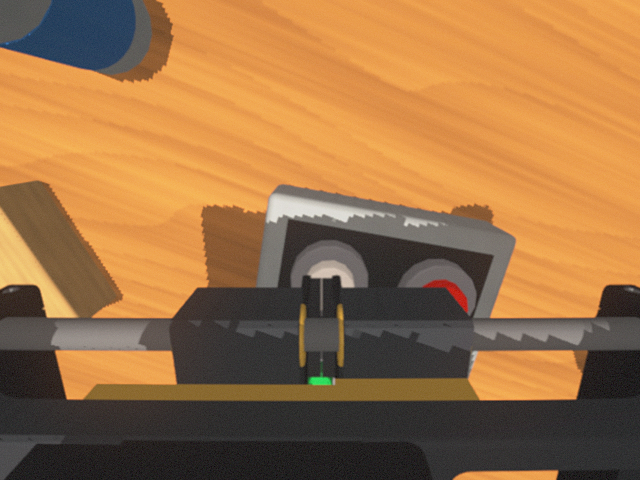

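View pics/s3.png

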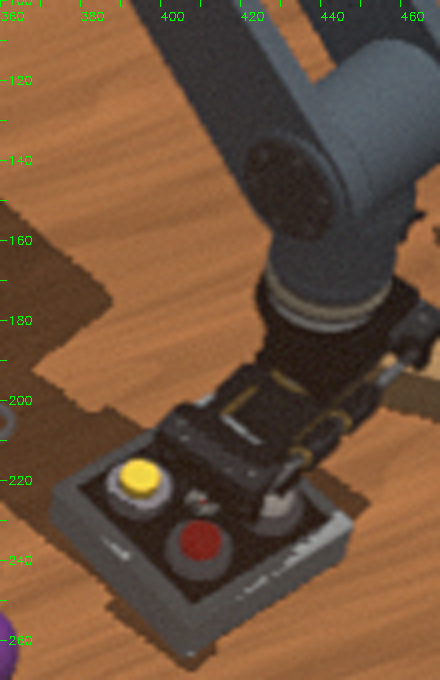

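Call:
drive_tool:
  plan:
    - [[0.05, -0.08, -0.5, 0, 0, 0], [0, 0, -0.1, 0, 0, 0], [0, 0, -0.1, 0, 0, 0], [0, 0, 0, 0, 0, 0]]

```text
time: 5.6
position: [0.5878, 0.3028, 0.2388]
tool_rot: [0.983, 0.181, 0.002, -0.0]
ft_force: [-6.1, -0.9, 23.3]
grip_width: 0.0004
```

```bash
python3 - <<'E'
from h import *
o=robot.get_obs(); print(o["time"],o["position"],o["ft_force"],o["moment"])
im=camera("scene")[:,:,::-1]; crop(im,360,150,140,120,5,"s4")
im=camera("top")[:,:,::-1]; crop(im,100,160,170,130,4,"t4")
im=camera("wrist")[:,:,::-1]; cv2.imwrite("pics/w4.png",im)
E
```

```text
5.6 [0.58778885 0.30284931 0.23879111] [-6.08750991 -0.9155775  23.3009205 ] [-0.14846897  1.01302674 -0.0488796 ]
```

View pics/s4.png

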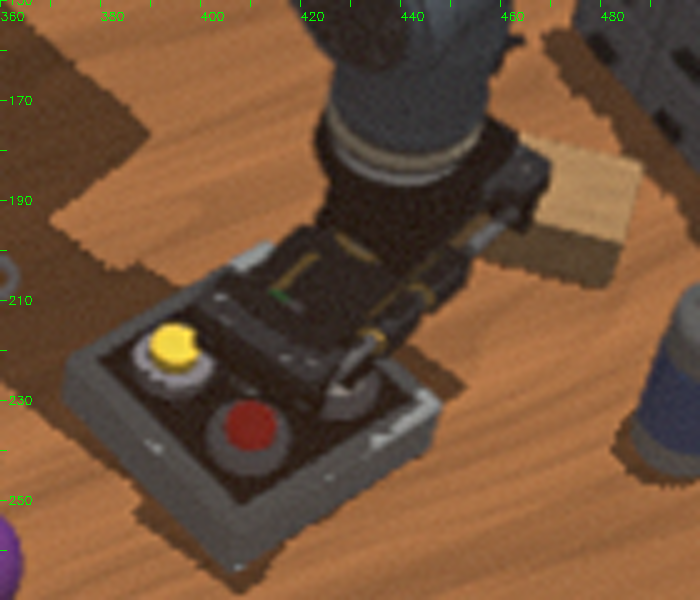

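View pics/w4.png

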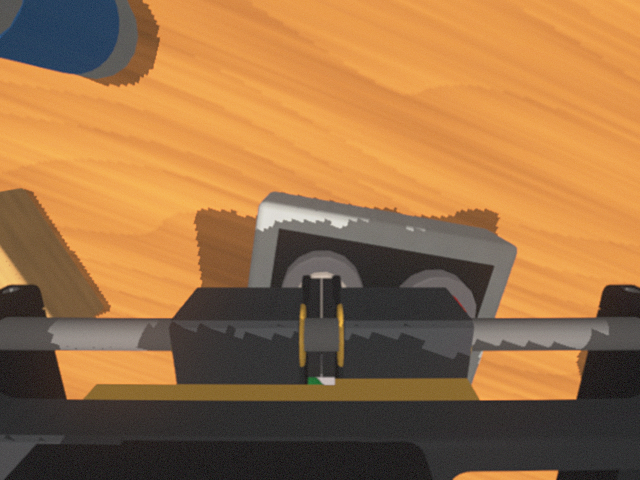

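View pics/t4.png

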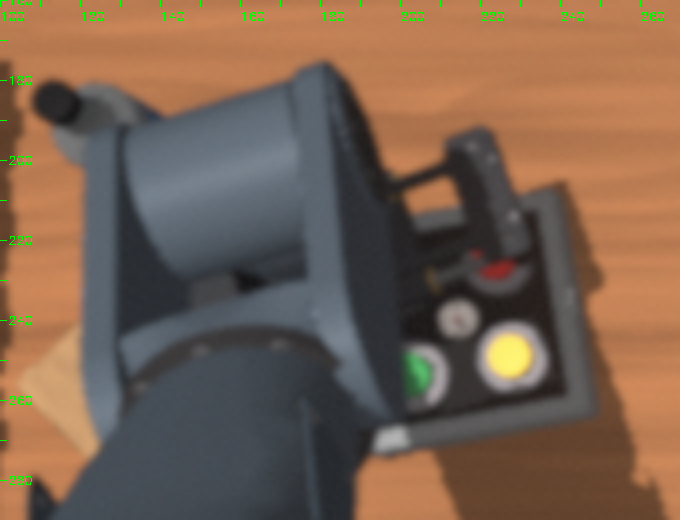

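```bash
python3 - <<'E'
from h import *
def ob(f): a=np.load(f); return dict(position=a[:3],tool_rot=a[3:])
o1,o2=ob("w1.npy"),ob("w2.npy")
for n,t,s,w in [("white",(198.1,229),(428.3,223),(186,90)),("yel",(227.3,248.7),(395,219),(249.5,174)),("green",(202.4,253.7),(412.9,208.6),(182,161)),("red",(223.3,224.4),(410.3,234.6),(258,104))]:
    print(n,tri([("top",t,None),("scene",s,None),("wrist",w,o2)]),tri([("top",t,None),("wrist",w,o2)]),tri([("scene",s,None),("wrist",w,o2)]))
print(tri([("wrist",(349,109),o1),("wrist",(536,297),o2)]))
E
```

```text
white (array([0.5865, 0.3058, 0.054 ]), array([ 0.6, -0.4, -0.4,  0.5, -0.4,  0.1])) (array([0.5866, 0.309 , 0.0447]), array([ 0.1,  0.1, -0. , -0.1])) (array([0.5868, 0.3049, 0.056 ]), array([-0.5,  0.2, -0.1, -0.1]))
yel (array([0.5386, 0.2328, 0.0572]), array([ 1.2, -0.1, -1. , -0.1, -0.7, -0.4])) (array([0.5385, 0.2325, 0.0575]), array([ 1.3, -0.1, -0.5, -0.1])) (array([0.5388, 0.2323, 0.0579]), array([-1.1, -0.1, -0.2, -0.3]))
green (array([0.527 , 0.2943, 0.0521]), array([ 0.6, -0.1, -0.7,  0.4, -0.4, -0.1])) (array([0.5265, 0.295 , 0.049 ]), array([ 0.5,  0.2, -0.2, -0.1])) (array([0.5276, 0.2933, 0.0545]), array([-0.8,  0.1, -0.2, -0.2]))
red (array([0.5977, 0.2447, 0.054 ]), array([ 1.1, -0.4, -1. ,  0.2, -0.7, -0.2])) (array([0.5978, 0.2457, 0.0472]), array([ 1.2, -0. , -0.4, -0.1])) (array([0.5979, 0.2442, 0.0549]), array([-1.1,  0.1, -0.3, -0.2]))
(array([ 0.5369, -0.0237,  0.1187]), array([ 0.5, -0.5, -0.6,  0.6]))
```

Call:
drive_tool:
  plan:
    - [[0, 0, 0.1, 0, 0, 0]]

```text
time: 5.88
position: [0.5877, 0.3027, 0.2392]
tool_rot: [0.983, 0.181, 0.002, -0.0]
ft_force: [-1.0, 1.0, 5.1]
grip_width: 0.0
```

Call:
drive_tool:
  plan:
    - [[0, 0, 0.1, 0, 0, 0]]

```text
time: 6.0
position: [0.5877, 0.3027, 0.2403]
tool_rot: [0.984, 0.181, 0.002, -0.0]
ft_force: [-0.4, 1.2, 4.3]
grip_width: 0.0004
```

Call:
drive_tool:
  plan:
    - [[0, 0, 0.1, 0, 0, 0]]

```text
time: 6.12
position: [0.5878, 0.3029, 0.2419]
tool_rot: [0.983, 0.181, 0.001, -0.0]
ft_force: [1.6, 1.6, 2.5]
grip_width: 0.0008
```

Call:
drive_tool:
  plan:
    - [[0, 0, 0.1, 0, 0, 0]]

```text
time: 6.25
position: [0.5878, 0.3029, 0.2436]
tool_rot: [0.983, 0.181, 0.001, -0.0]
ft_force: [2.2, 0.8, 2.1]
grip_width: 0.0003
```

Call:
drive_tool:
  plan:
    - [[0, 0, 0.1, 0, 0, 0]]

```text
time: 6.38
position: [0.5873, 0.3028, 0.2455]
tool_rot: [0.983, 0.181, -0.0, 0.0]
ft_force: [0.7, 0.2, 0.3]
grip_width: 0.0007
```

Call:
drive_tool:
  plan:
    - [[0, 0, 0.1, 0, 0, 0]]

```text
time: 6.5
position: [0.5865, 0.3028, 0.2473]
tool_rot: [0.983, 0.181, -0.002, 0.0]
ft_force: [-0.3, -0.1, -0.1]
grip_width: 0.0006
```

Call:
drive_tool:
  plan:
    - [[0, 0, 0.6, 0, 0, 0], [-0.63, -0.94, 0, 0, 0, 0], [-0.63, -0.94, 0, 0, 0, 0], [-0.63, -0.94, 0, 0, 0, 0], [0, 0, -0.4, 0, 0, 0], [0, 0, 0, 0, 0, 0]]

```text
time: 7.25
position: [0.5404, 0.233, 0.2529]
tool_rot: [0.983, 0.181, -0.0, -0.0]
ft_force: [-0.9, -0.1, -0.2]
grip_width: 0.0007
```

```bash
python3 - <<'E'
from h import *
o=robot.get_obs(); print(o["time"],o["position"],o["ft_force"],o["moment"])
im=camera("wrist")[:,:,::-1]; cv2.imwrite("pics/w5.png",im)
im=camera("scene")[:,:,::-1]; crop(im,360,150,140,120,5,"s5")
E
```

```text
7.25 [0.54036169 0.23298333 0.25286312] [-0.9214538  -0.08347892 -0.15752743] [-0.01277007  0.02418689  0.00708219]
```

View pics/w5.png

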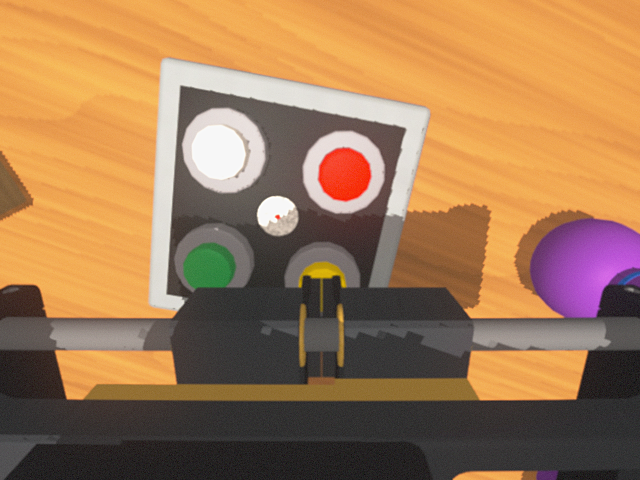

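View pics/s5.png

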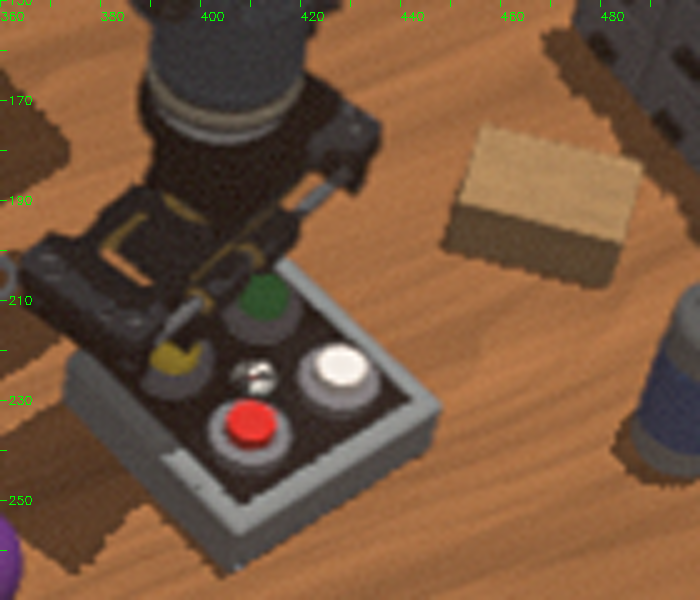

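Call:
drive_tool:
  plan:
    - [[0, 0, -0.3, 0, 0, 0], [0, 0, -0.22, 0, 0, 0], [0, 0, -0.16, 0, 0, 0], [0, 0, 0, 0, 0, 0]]

```text
time: 7.85
position: [0.5405, 0.2332, 0.2389]
tool_rot: [0.983, 0.181, 0.001, -0.0]
ft_force: [-3.7, 0.2, 17.6]
grip_width: 0.0005
```

Call:
drive_tool:
  plan:
    - [[0, 0, 0.5, 0, 0, 0], [0, 0, 0.4, 0, 0, 0], [-0.15, 0.8, 0, 0, 0, 0], [-0.15, 0.8, 0, 0, 0, 0], [-0.16, 0.8, 0, 0, 0, 0], [0, 0, -0.4, 0, 0, 0], [0, 0, 0, 0, 0, 0]]

```text
time: 8.72
position: [0.5277, 0.2928, 0.2472]
tool_rot: [0.983, 0.182, -0.002, 0.0]
ft_force: [0.7, -0.5, 0.8]
grip_width: 0.0004
```

```bash
python3 - <<'E'
from h import *
o=robot.get_obs(); print(o["time"],o["position"],o["ft_force"],o["moment"])
im=camera("wrist")[:,:,::-1]; cv2.imwrite("pics/w6.png",im)
E
```

```text
8.725 [0.52772055 0.29279586 0.24722046] [ 0.74065455 -0.52986253  0.77603315] [ 0.00123719  0.02652237 -0.05723266]
```

View pics/w6.png

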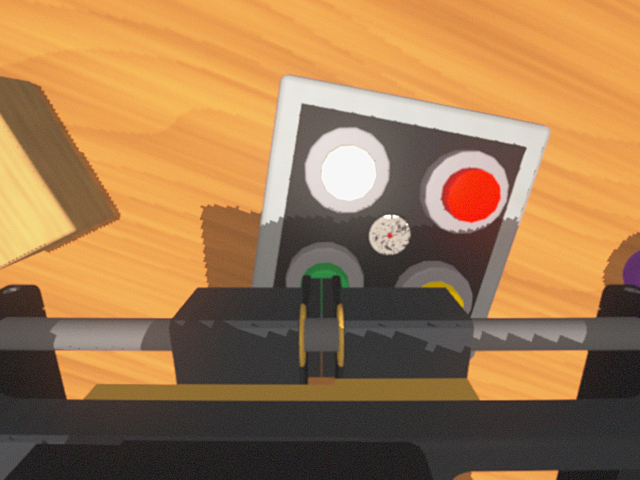

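Yellow released; fingers are centred over green (325, 275). Press green.

Call:
drive_tool:
  plan:
    - [[0, 0, -0.2, 0, 0, 0], [0, 0, -0.2, 0, 0, 0], [0, 0, -0.06, 0, 0, 0], [0, 0, 0, 0, 0, 0]]

```text
time: 9.28
position: [0.5288, 0.2923, 0.239]
tool_rot: [0.983, 0.181, 0.0, 0.0]
ft_force: [-3.3, -0.4, 11.7]
grip_width: 0.0006
```

Call:
drive_tool:
  plan:
    - [[0, 0, -0.12, 0, 0, 0], [0, 0, 0, 0, 0, 0]]

```text
time: 9.52
position: [0.5287, 0.2923, 0.2387]
tool_rot: [0.983, 0.181, 0.001, 0.0]
ft_force: [-5.8, -2.9, 27.3]
grip_width: 0.0006
```

Call:
drive_tool:
  plan:
    - [[0, 0, 0.9, 0, 0, 0], [0, 0, 0.9, 0, 0, 0], [0, 0, 0.9, 0, 0, 0], [0, -0.9, 0.9, 0, 0, 0], [0, -0.97, 0.5, 0, 0, 0], [0, -0.97, 0, 0, 0, 0], [0, -0.97, 0, 0, 0, 0], [0, -0.97, 0, 0, 0, 0]]

```text
time: 10.52
position: [0.5284, 0.172, 0.3366]
tool_rot: [0.983, 0.181, -0.0, 0.0]
ft_force: [0.2, 0.3, -0.7]
grip_width: 0.0003
```

Call:
drive_tool:
  plan:
    - [[0, -0.97, 0, 0, 0, 0], [0, -0.97, 0, 0, 0, 0], [0, -0.97, 0, 0, 0, 0], [0, -0.97, 0, 0, 0, 0], [0, -0.97, 0, 0, 0, 0], [0, -0.97, 0, 0, 0, 0]]
  grip: 0

```text
time: 11.28
position: [0.5284, 0.0265, 0.3365]
tool_rot: [0.983, 0.181, -0.0, 0.0]
ft_force: [0.2, 0.8, -1.1]
grip_width: 0.0524
```

```bash
python3 - <<'E'
from h import *
o=robot.get_obs(); print(o["time"],o["position"],o["tool_rot"],o["ft_force"],o["grip_width"])
im=camera("wrist")[:,:,::-1]; cv2.imwrite("pics/w7.png",im)
im=camera("scene")[:,:,::-1]; crop(im,260,110,150,170,4,"s7"); crop(im,350,180,110,90,6,"s7b")
for n,p in dict(cap=[.5365,-.0235,.124],ball=[.5365,-.0235,.032],axis=np.r_[o["position"][:2],.124],ring=[.536,-.298,.075]).items(): print(n,proj("wrist",np.array(p),o))
E
```

```text
11.275 [0.52835696 0.02646655 0.33651592] [ 9.83470446e-01  1.81068696e-01 -9.13262191e-05  2.70041063e-05] [ 0.19410315  0.79821422 -1.14856523] 0.05239536794860591
cap [406.14872212 288.05494255]
ball [380.77801129 242.37994443]
axis [320.38177161 271.67239029]
ring [701.35100683 374.55400587]
```

View pics/w7.png

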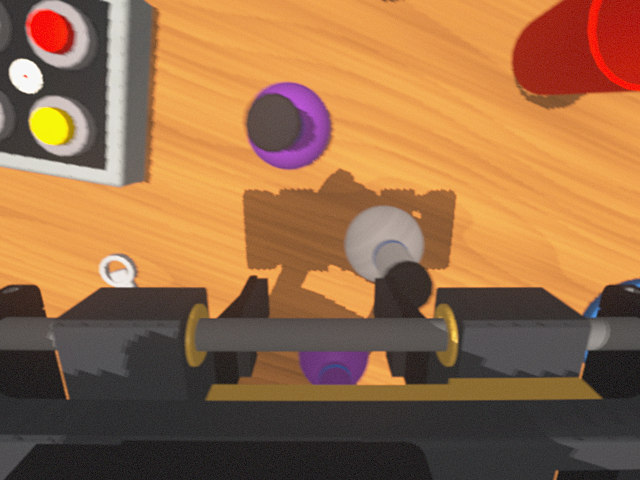

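View pics/s7.png

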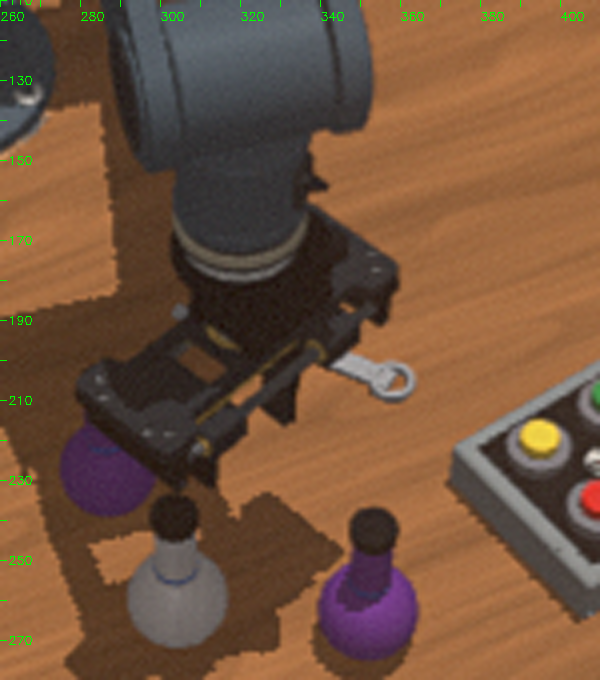

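View pics/s7b.png

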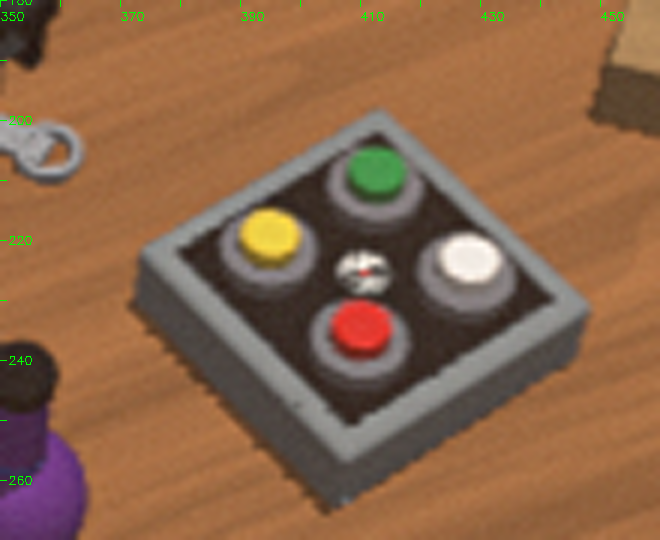

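Call:
drive_tool:
  plan:
    - [[0.11, -0.68, 0, 0, 0, 0], [0.11, -0.68, 0, 0, 0, 0], [0.12, -0.68, 0, 0, 0, 0], [0, 0, 0, 0, 0, 0], [0, 0, 0, 0, 0, 0]]

```text
time: 12.0
position: [0.5369, -0.0233, 0.3367]
tool_rot: [0.983, 0.181, -0.0, -0.0]
ft_force: [-0.3, -0.0, -0.1]
grip_width: 0.0866
```

```bash
python3 - <<'E'
from h import *
o=robot.get_obs(); print(o["time"],o["position"],o["tool_rot"],o["ft_force"],o["grip_width"])
im=camera("wrist")[:,:,::-1]; cv2.imwrite("pics/w8.png",im)
for n,p in dict(cap=[.5365,-.0235,.124],ball=[.5365,-.0235,.032],axis=np.r_[o["position"][:2],.124]).items(): print(n,proj("wrist",np.array(p),o))
E
```

```text
12.0 [ 0.53685505 -0.0233179   0.33665291] [ 9.83449498e-01  1.81182155e-01 -2.09311375e-04 -2.59601163e-04] [-0.27316686 -0.00797963 -0.06213918] 0.0865613967313701
cap [320.68483183 272.19000539]
ball [320.87987977 230.8422393 ]
axis [320.6076579 271.5399116]
```

View pics/w8.png

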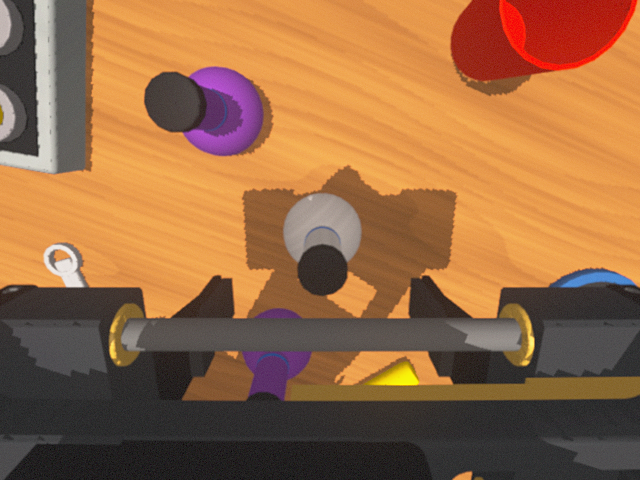

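Call:
drive_tool:
  plan:
    - [[0, 0, -0.7, 0, 0, 0], [0, 0, -0.7, 0, 0, 0], [0, 0, -0.7, 0, 0, 0], [0, 0, -0.6, 0, 0, 0], [0, 0, -0.4, 0, 0, 0], [0, 0, 0, 0, 0, 0]]

```text
time: 12.8
position: [0.5368, -0.0231, 0.2586]
tool_rot: [0.983, 0.182, -0.001, -0.0]
ft_force: [0.1, -0.7, 0.7]
grip_width: 0.0871
```

```bash
python3 - <<'E'
from h import *
o=robot.get_obs(); print(o["time"],o["position"],o["ft_force"],o["grip_width"])
im=camera("scene")[:,:,::-1]; crop(im,250,150,130,130,5,"s9")
E
```

```text
12.8 [ 0.53680759 -0.02313731  0.25856493] [ 0.11799159 -0.65177522  0.70132294] 0.08711729624350871
```

View pics/s9.png

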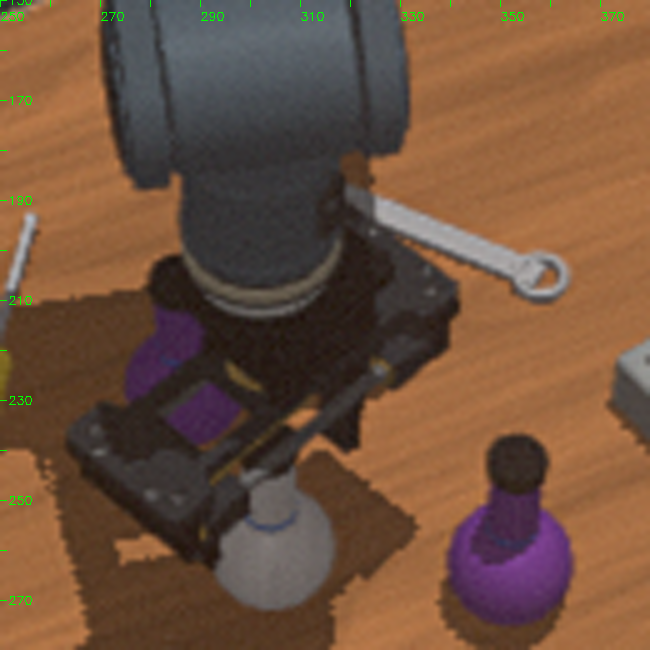

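Call:
drive_tool:
  plan:
    - [[0, 0, 0, 0, 0, 0], [0, 0, 0, 0, 0, 0], [0, 0, 0, 0, 0, 0], [0, 0, 0, 0, 0, 0], [0, 0, 0, 0, 0, 0], [0, 0, 0, 0, 0, 0], [0, 0, 0, 0, 0, 0]]
  grip: 1
  force: 45

```text
time: 13.72
position: [0.5371, -0.0234, 0.2593]
tool_rot: [0.983, 0.181, 0.0, 0.0]
ft_force: [0.0, 0.2, 0.4]
grip_width: 0.0283
```

Call:
drive_tool:
  plan:
    - [[0, 0, 0.5, 0, 0, 0], [0, 0, 0.9, 0, 0, 0], [0, 0, 0.9, 0, 0, 0], [0, 0, 0.9, 0, 0, 0], [0, 0, 0.8, 0, 0, 0], [0, 0, 0, 0, 0, 0]]

```text
time: 14.48
position: [0.5373, -0.0233, 0.3611]
tool_rot: [0.983, 0.181, 0.002, 0.001]
ft_force: [0.7, -0.3, -2.1]
grip_width: 0.0288
```

```bash
python3 - <<'E'
from h import *
o=robot.get_obs(); print(o["time"],o["position"],o["ft_force"],o["moment"],o["grip_width"])
im=camera("scene")[:,:,::-1]; crop(im,240,110,150,170,4,"s10")
im=camera("wrist")[:,:,::-1]; cv2.imwrite("pics/w10.png",im)
E
```

```text
14.475 [ 0.53730942 -0.0233374   0.36107518] [ 0.71923052 -0.27784461 -2.06940982] [-0.03009634 -0.03834978  0.00778629] 0.02878656420883516
```

View pics/s10.png

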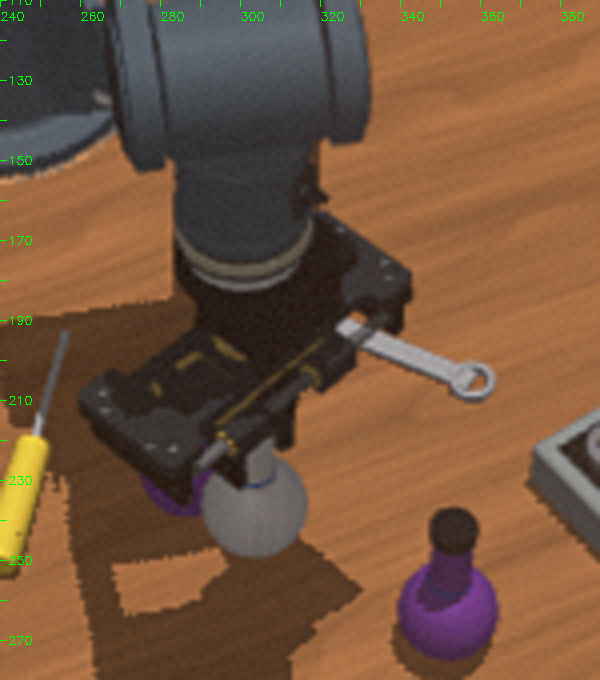

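View pics/w10.png

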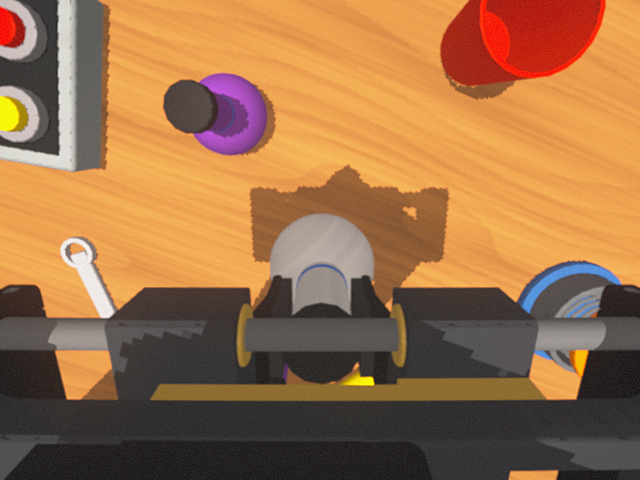

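Call:
drive_tool:
  plan:
    - [[0, -0.7, 0, 0, 0, 0], [0, -0.95, 0, 0, 0, 0], [0, -0.95, 0, 0, 0, 0], [0, -0.95, 0, 0, 0, 0], [0, -0.95, 0, 0, 0, 0], [0, -0.7, 0, 0, 0, 0], [0, 0, 0, 0, 0, 0]]

```text
time: 15.45
position: [0.5369, -0.155, 0.3587]
tool_rot: [0.984, 0.18, -0.0, -0.0]
ft_force: [0.4, 0.6, -2.5]
grip_width: 0.0285
```

```bash
python3 - <<'E'
from h import *
o=robot.get_obs(); print(o["time"],o["position"],o["tool_rot"],o["ft_force"],o["grip_width"])
im=camera("wrist")[:,:,::-1]; cv2.imwrite("pics/w11.png",im); np.save("w11.npy",np.r_[o["position"],o["tool_rot"]])
crop(im,400,150,240,180,3,"w11c")
for p in ([.536,-.299,.075],[.537,-.300,.075],[.537,-.3,0]): print(proj("wrist",np.array(p),o))
E
```

```text
15.45 [ 0.53692121 -0.15500015  0.35865928] [ 9.83636186e-01  1.80165940e-01 -2.30509032e-04 -1.85033294e-04] [ 0.35129788  0.64171388 -2.5422057 ] 0.02852947934695282
[487.96155241 299.43439839]
[489.64936254 298.76912694]
[456.10887991 266.05239072]
```

View pics/w11.png

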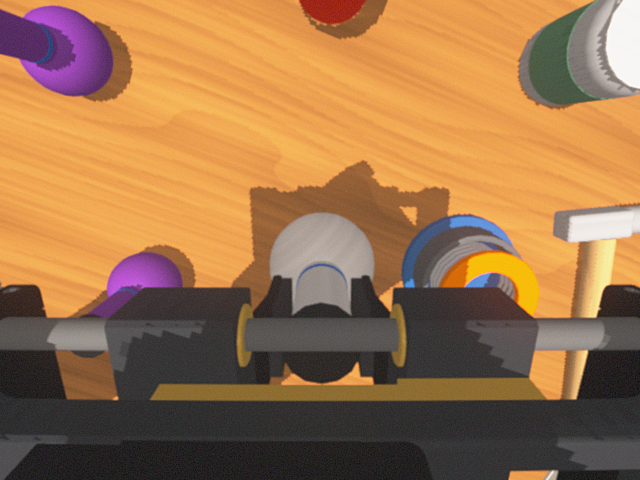

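View pics/w11c.png

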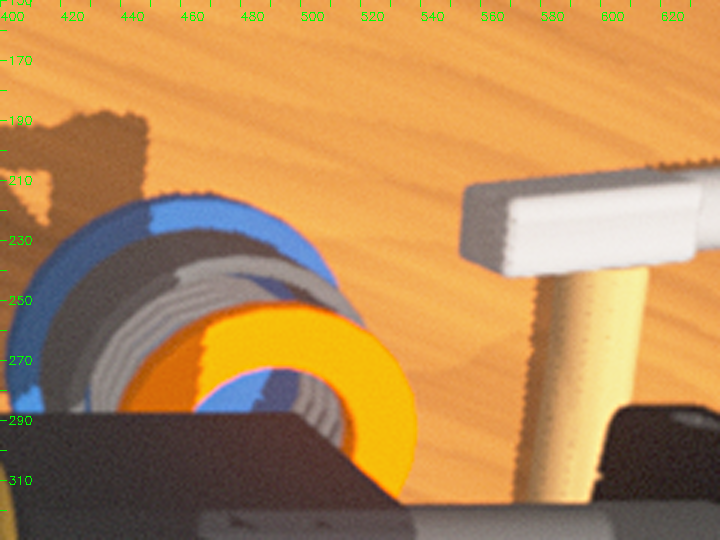

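```bash
python3 - <<'E'
from h import *
a=np.load("w11.npy"); o=dict(position=a[:3],tool_rot=a[3:])
im=cv2.imread("pics/w11.png")
t=np.linspace(0,2*np.pi,200)
def circ(c,r,z,n="wrist"): return np.array([proj(n,np.array([c[0]+r*np.cos(k),c[1]+r*np.sin(k),z]),o) for k in t])
for c in [(.537,-.300)]:
  for r,z in [(.041,.075),(.024,.075),(.056,0.003)]:
    P=circ(c,r,z); print(r,P[:,0].min(),P[:,0].max(),P[:,1].min())
    cv2.polylines(im,[P.round().astype(int)],True,(0,0,0),1)
crop(im,400,150,240,180,3,"w11d")
im=cv2.imread("pics/top0.png")
for r,z in [(.041,.075),(.024,.075),(.056,0.003)]:
    cv2.polylines(im,[circ((.537,-.300),r,z,"top").round().astype(int)],True,(0,0,0),1)
crop(im,410,215,90,75,6,"t0d")
E
```

```text
0.041 438.6138422059599 540.8579454027794 250.1864120458805
0.024 459.76311836663723 519.5948436678256 270.8131972276072
0.056 400.9288089437128 513.6183474874083 211.87648295512992
```

View pics/w11d.png

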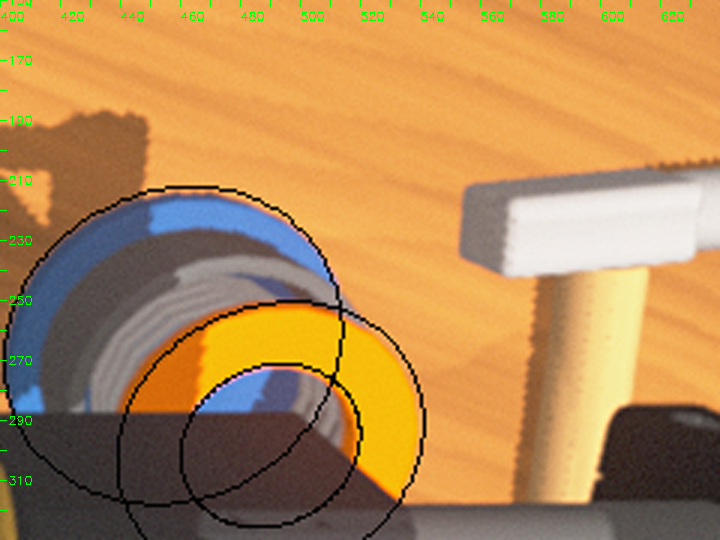

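View pics/t0d.png

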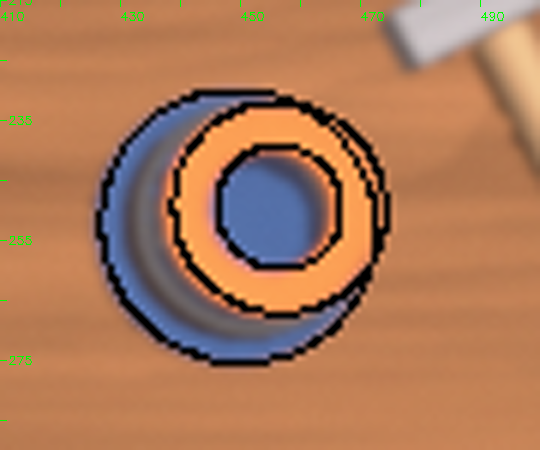

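Call:
drive_tool:
  plan:
    - [[0, -0.7, 0, 0, 0, 0], [0, -0.9, 0, 0, 0, 0], [0, -0.9, 0, 0, 0, 0], [0, -0.9, 0, 0, 0, 0], [0, -0.9, 0, 0, 0, 0], [0, -0.8, 0, 0, 0, 0], [0, -0.66, 0, 0, 0, 0], [0, 0, 0, 0, 0, 0]]

```text
time: 16.5
position: [0.537, -0.2988, 0.3592]
tool_rot: [0.984, 0.181, 0.0, 0.0]
ft_force: [0.3, 0.3, -2.8]
grip_width: 0.0283
```

```bash
python3 - <<'E'
from h import *
o=robot.get_obs(); print(o["time"],o["position"],o["tool_rot"],o["ft_force"],o["grip_width"])
im=camera("wrist")[:,:,::-1]; cv2.imwrite("pics/w12.png",im)
im=camera("scene")[:,:,::-1]; crop(im,150,170,120,160,4,"s12")
p=o["position"]; print(proj("wrist",np.r_[p[:2],.0],o),proj("scene",np.r_[p[:2],.1]),proj("scene",np.r_[p[:2],.162]))
E
```

```text
16.5 [ 0.53696188 -0.29877619  0.35918092] [9.83562185e-01 1.80569514e-01 1.97941805e-04 2.01537989e-04] [ 0.26976712  0.28998624 -2.83112925] 0.028343963804861514
[320.50918808 216.1484981 ] [194.68121846 284.11296948] [190.04895986 269.64330893]
```

View pics/w12.png

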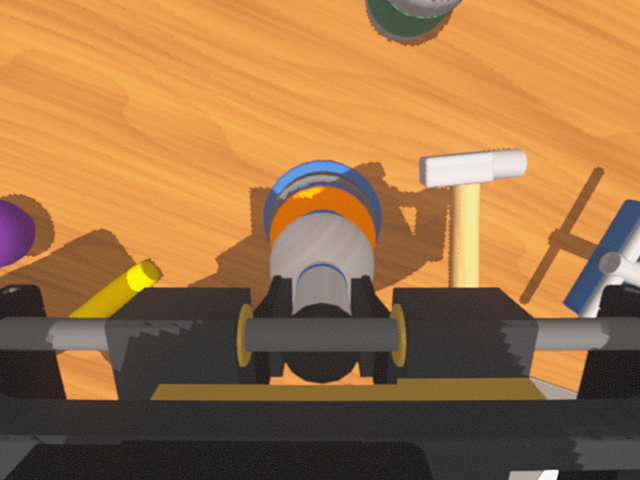

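View pics/s12.png

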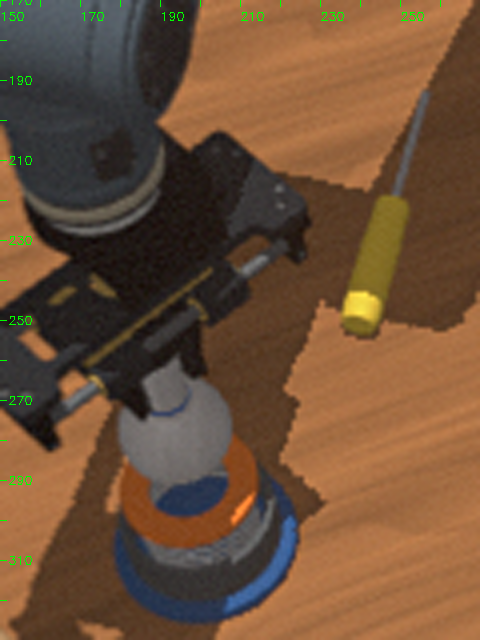

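Call:
drive_tool:
  plan:
    - [[0, 0, -0.4, 0, 0, 0], [0, 0, -0.5, 0, 0, 0], [0, 0, -0.3, 0, 0, 0], [0, 0, -0.12, 0, 0, 0], [0, 0, 0, 0, 0, 0]]

```text
time: 17.23
position: [0.5371, -0.2974, 0.326]
tool_rot: [0.983, 0.181, -0.0, -0.0]
ft_force: [0.5, 0.7, -2.5]
grip_width: 0.0284
```

```bash
python3 - <<'E'
from h import *
o=robot.get_obs(); print(o["time"],o["position"],o["tool_rot"],o["ft_force"],o["moment"])
im=camera("scene")[:,:,::-1]; crop(im,150,190,120,140,5,"s13")
im=camera("top")[:,:,::-1]; crop(im,400,190,120,110,5,"t13")
E
```

```text
17.225 [ 0.53706708 -0.29736366  0.32601736] [ 9.83406641e-01  1.81414889e-01 -8.16799468e-05 -9.78668626e-05] [ 0.50567887  0.69385167 -2.49115345] [ 0.04897126 -0.00488451  0.06302527]
```

View pics/s13.png

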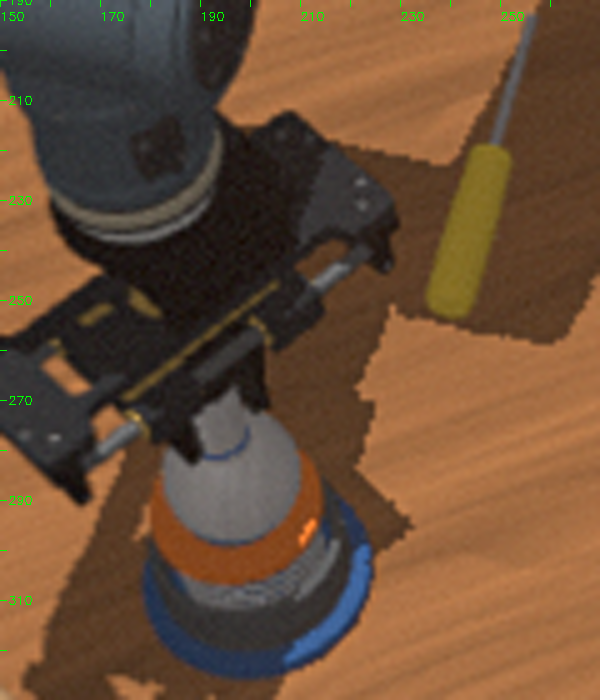

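Call:
drive_tool:
  plan:
    - [[0, -0.05, -0.1, 0, 0, 0], [0, 0, -0.1, 0, 0, 0], [0, 0, 0, 0, 0, 0]]

```text
time: 17.7
position: [0.5372, -0.2991, 0.3221]
tool_rot: [0.983, 0.181, 0.001, 0.001]
ft_force: [-0.6, -0.7, 2.7]
grip_width: 0.0286
```

Call:
drive_tool:
  plan:
    - [[0, 0, -0.12, 0, 0, 0], [0, 0, -0.12, 0, 0, 0], [0, 0, 0, 0, 0, 0]]

```text
time: 18.08
position: [0.5373, -0.299, 0.3158]
tool_rot: [0.983, 0.181, 0.001, 0.001]
ft_force: [-1.0, -0.8, 6.5]
grip_width: 0.0286
```

Call:
drive_tool:
  plan:
    - [[0, 0, -0.15, 0, 0, 0], [0, 0, -0.15, 0, 0, 0], [0, 0, -0.1, 0, 0, 0], [0, 0, 0, 0, 0, 0]]

```text
time: 18.58
position: [0.5374, -0.2991, 0.3068]
tool_rot: [0.983, 0.181, 0.001, 0.001]
ft_force: [-1.4, -0.6, 9.7]
grip_width: 0.0287
```

Call:
drive_tool:
  plan:
    - [[0, 0, -0.1, 0, 0, 0], [0, 0, 0, 0, 0, 0]]
  force: 60

```text
time: 18.82
position: [0.5377, -0.2992, 0.3064]
tool_rot: [0.983, 0.181, 0.002, 0.002]
ft_force: [-3.6, 0.4, 19.9]
grip_width: 0.0284
```

Call:
drive_tool:
  plan:
    - [[0, 0, 0, 0, 0, 0], [0, 0, 0, 0, 0, 0], [0, 0, 0, 0, 0, 0], [0, 0, 0, 0, 0, 0], [0, 0, 0, 0, 0, 0], [0, 0, 0, 0, 0, 0]]

```text
time: 19.58
position: [0.5376, -0.2991, 0.3064]
tool_rot: [0.983, 0.181, 0.002, 0.002]
ft_force: [-2.4, -0.5, 19.3]
grip_width: 0.0283
```

```bash
python3 - <<'E'
from h import *
o=robot.get_obs(); print(o["time"],o["position"],o["tool_rot"],o["ft_force"],o["moment"],o["grip_width"])
im=camera("scene")[:,:,::-1]; crop(im,150,190,120,140,4,"s14"); cv2.imwrite("pics/s14f.png",im)
im=camera("wrist")[:,:,::-1]; cv2.imwrite("pics/w14.png",im)
E
```

```text
19.575 [ 0.53760746 -0.2991257   0.30641899] [0.98339052 0.18148553 0.00150707 0.00195393] [-2.4327688  -0.51833632 19.29188933] [0.22068417 0.56416927 0.02674941] 0.02832595774971413
```

View pics/s14.png

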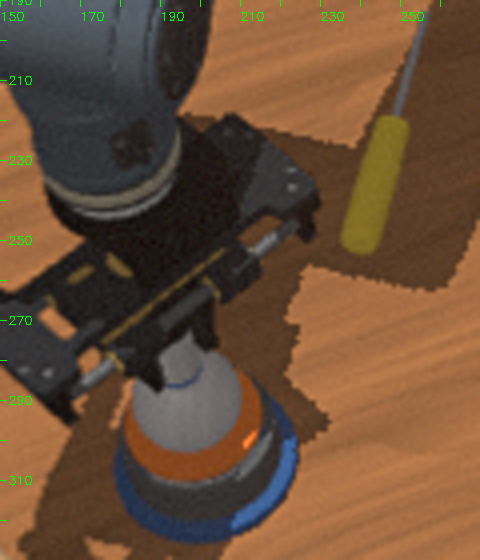

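View pics/s14f.png

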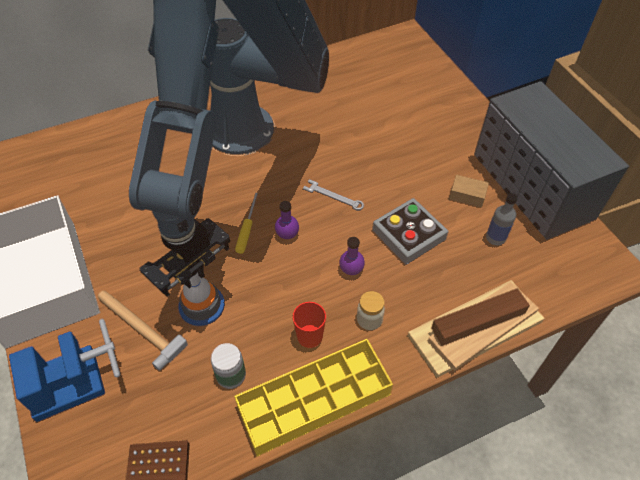

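View pics/w14.png

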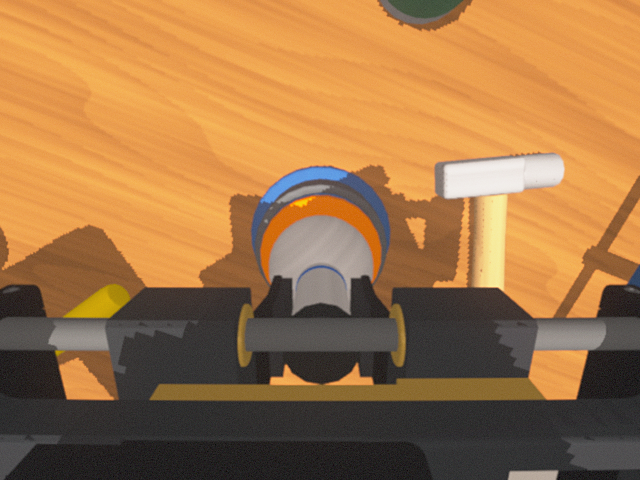

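The ring is down on its stop, with the spring gap closed against the tube. The flask is upright and held, the force is steady at about 19 N, and the bystanders haven't moved.

```bash
python3 -c "
from rig import robot
print(robot.hand_in())"
```

```text
the job is handed in; nothing more can be done
None
```

I pressed the white, yellow and green keys in that order, then set the flask upright in the orange ring. I handed in at about 19.7 s with the ring pressed down and the flask still gripped.

- **Keys:** each went down to a hard stop at the same height, with peak readings of 23, 18 and 27 N, and came back up. I never touched red. A picture afterwards showed all four keys up.
- **Flask and ring:** I gripped the flask by its neck and moved it into the ring. The ring moved about 16 mm from seating to its stop. The push then rose sharply from 10 to 20 N and held at about 19 N for 0.75 s, with a tilt of about 0.3°.
- **Bystanders:** the last scene picture shows everything else where it was, including both purple look-alikes.

Two checks disagreed:
- **Key heights:** the cameras put the key tops at about 0.054 m, but contact came at about 0.063 m. I judged the presses by force and travel instead.
- **Grip opening:** the gripper read 28.4 mm on a neck stated as 26 mm. The pictures showed a clean grip on the neck, and the reading stayed steady within 0.5 mm to the end.

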